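Reverse the ratchet and clamp the bearing housing

ROBOT

A 6-joint arm with a two-finger parallel gripper is mounted at the origin on the work surface. World frame = base frame: x ahead of the robot, y to its left, z up, the work surface at z = 0. Lengths are in m, angles in rad, forces in N, time in s.
With the tool pointing down it reaches from about 0.275 to 0.75 m from the base axis. Payload 10.2 kg.
Tool frame: the origin (TCP) lies at the very end of the fingers, on their centre line; the grasp point (between the pads) lies 19 mm behind it (robot.hold_point_z is the distance from the TCP to the grasp point, in m); z points along the fingers, y is the line along which they close (so a half turn about z gives the same grasp; the last joint's range is limited). The gripper opens to 85 mm and grips with 20 to 120 N. Pads are 22 mm wide; open, the fingers measure 114 mm over their backs; the gripper's body (76 mm by 85 mm) begins 54 mm behind the grasp point. The pads swing forward as they close: fully open they stand 13 mm farther back than shut.
Start: joints at [1.046, 0.313, 1.498, -0, 1.331, -0.223], TCP at [0.156, 0.501, 0.231] pointing down, gripper open.
Joint ranges: [-2.94, 2.94], [-0.97, 2.17], [0.19, 2.56], [-1.23, 4.37], [0.02, 3.11], [-2.88, 2.88]. Speed limits (rad/s): [2.39, 2.39, 3.01, 3.14, 3.14, 3.14].

INTERFACE

Orientations are given as a rotation vector (axis times angle).
In Python, from workcell import robot, eyes, job gives the robot as it stands.
- The arm moves only by the tool drive_tool, never from a script. Its argument "increments" is a list of rows, each a list of 3 entries, a list of its own where there are three numbers: the shift along the tool's x, y, z in cm, then the turn about the tool's z in rad, then the finger opening in cm, from 0 to 8.54. In form: [[[tx, ty, tz], roll, claw], ...]. A call has 1 to 20 rows; each row shifts and turns the commanded pose from where the row before left it, along the tool's axes as they then stand; what a row does not reach is not made up. A row lasts 1/10 s, in which the tool goes at most 50 mm and 8.59 degrees, less where a joint would pass 70% of its speed; a pose out of reach is approached as far as the arm can. A call is refused whole if a number of a shift passes 5 or a number of a turn 0.15, either way. A call with a gripper value outside its range is refused whole. The fingers move at their own pace and stop on an object; "newtons" is the grip in N (left out, the last holds). Time passes only in rows, so rows that do not move let the fingers close. It gives the time, the measured TCP pose, the force, the opening and the grip force at its end, in the units of the state.
- robot.sense(): the state, without advancing time (a new reading comes with each control period).
- eyes.read_camera(name): name is "side" or "top" or "wrist"; returns a dict with "image" (384x512x3 uint8, blue, green, red), "mtx" (3x3 intrinsics, pixels), "eye" and "orientation" of the camera in the world; the wrist camera has in their place "tool_from_camera" (4x4, takes a point from camera to tool coordinates, whose origin is the TCP and whose axes are the flange's). Camera axes: x right, y down, z forward; pixel columns grow to the right and rows downward; lengths in m; the calibration is good to about 2 mm. A picture is of the moment at which its call begins: read the wrist's pose just before it. There is no depth.
- job.hand_in(): hands the job in; it is judged then, once.
Trained networks look in the newest picture that a camera, given by its name, has taken for a name from the list of things; names that differ only in an ending like _2 or _b are one class to them, and where a whole thing is asked for, a point or a joint stands for the part that bears it (a point fixed in the world has none). Each returns a list of dicts, best first, with "confidence" (0 to 1); they miss things now and then, are a little off and sometimes report something else, mostly with a low value. They report only what shows in the picture. A call takes as long as a camera call.
- eyes.spot_in(camera, name): "location" ([x, y, z] in m, in world coordinates, good to about 4 mm: the middle of the surface that is visible of it).
- eyes.cut_out(camera, name): "region" (384x512 bool, what is visible of it).
- eyes.place_of(camera, name): "location" ([x, y, z] in m, in world coordinates, good to about 4 mm: a listed point, or the origin of a listed thing).
The state is a dict: "time": time; "joint_positions": joint angles; "dq": joint speeds; "joint_efforts": joint torques, N m; "tcp_pos": TCP position; "tool_rot": TCP orientation; "ft_force": force on the tool from outside, world axes, zero at the start; "wrist_torque": the same for the moment, N m; "gripper_width": opening from 0.0 (shut) to 1.0 (fully open); "grip_force": force on a finger pad.
Only numpy, scipy, OpenCV 4.12 (cv2) and the standard library are available. Lean on these libraries where they do the work, as an engineer would, in place of code of your own. Each camera call takes 0.05 s, during which the arm holds its last target. There are 200 camera calls.

TASK

The ratchet handle on the bench clamp is set to loosen. Push its small direction lever over to the tightening side (the side the handle swings to when tightening, clockwise seen from above), then swing the handle well back, past the middle of its travel, feeling that it free-wheels and leaves the jaw where it is. Then swing it forward until the jaw holds the bearing housing snugly against the back stop without crushing it, let go of the handle, and leave everything else on the bench alone.

Things in the scene. Friction and masses are not known exactly. Their poses are not given: they have to be found in the camera images.
- lever (a joint): ratchet direction lever: rad about a vertical pivot on the handle's neck 58 mm from the head's axis; clockwise from above is positive. -0.28 to -0.12: set to loosen (as found); 0.12 to 0.28: tighten. An over-centre spring (about 2 N at the tab) holds either side and finishes the throw once past 0; the tab moves 9 mm to each side of the handle's centre line. It twitches while free-wheeling
- lever_tip (a point): middle of the lever's upright dark steel tab, which stands over the handle 36 mm farther out than the pivot: 14 mm along the handle, 8 mm thick across it, 31 mm tall (104 to 135 mm above the table). The handle's top lies 100 mm above the table under it
- handle (a joint): swing of the ratchet handle about the head's vertical axis, rad: 0 = fully back, grows clockwise seen from above (tightening) to 1.35 = fully forward, stops at both ends; found near the forward end. Clicks are 0.26 rad apart, so up to 0.27 rad of forward swing is lost before the pawl bites
- handle_axis (a point): point on the vertical axis of the ratchet's round 84 mm head, 88 mm above the table, at the handle's mid height
- handle_grip (a point): middle of the black rubber grip, 175 mm from the head's axis, 88 mm above the table: a level bar 24 mm thick, 95 mm long, free below and beside. Force here, square to the bar: 1 to 3 N free-wheeling, 3 to 6 N moving the jaw freely (either way), 8 to 12 N when the housing is held snugly, climbing 1 to 2 N per mm; 17 N and more crushes it
- jaw_travel (a joint): travel of the sliding jaw towards the back stop, m, 0 as found, positive closing; it moves 25 mm per rad of handle swing while the ratchet drives, and stays where it is left. Closing takes about 12 to 20 mm
- jaw: the sliding jaw, a dark steel plate 16 x 80 x 44 mm; origin on its clamping face, 44 mm below the plate's middle (at table height), x axis along its closing travel
- backstop: fixed back stop facing the jaw, dark steel 28 x 90 x 50 mm; origin at table height on its face towards the jaw, x axis away from the jaw. Its distance from the jaw differs from time to time
- housing: cast aluminium bearing housing lying loose between jaw and back stop, 52 mm along the jaw's travel, 76 mm wide, 54 mm tall; origin at the centre of its underside, 20 mm above the table. It is pushed along by the jaw
- collar: bystander: steel collar 30 mm wide, on the clamp's bed beside the jaws
- spanner: bystander: spanner 170 mm long, flat on the bench
- screwdriver: bystander: screwdriver
- oil: bystander: grey oil can, 60 mm wide, 150 mm tall
- hammer: bystander: hammer
- nut_pot: bystander: steel pot 76 mm wide, 60 mm tall
- pulley: bystander: aluminium belt pulley 70 mm wide

How it is judged:
On the way, in this order (a step that is already met when the one before it is completed fails the run):
1. the direction lever is over on the tightening side and the jaw has not been moved (value of joint lever above 0.06 rad and value of joint jaw_travel between -0.003 and 0.004 m), for 0.2 s.
2. the handle has been swung back past the middle of its travel, free-wheeling, the jaw still where it was (all of step 1 and value of joint handle below 0.65 rad), for 0.1 s.
3. the jaw presses the housing firmly against the back stop (contact force between jaw and housing above 12 N and contact force between housing and backstop above 8 N), for 0.1 s.
At the end, for the whole second after the job is handed in: the housing stays gripped between jaw and back stop (each still presses on it with at least 3 N) and at rest, the jaw closed by more than 8 mm, the direction lever on the tightening side (above 0.06 rad), the handle released anywhere (contact force between jaw and housing above 3 N and contact force between housing and backstop above 3 N and value of joint lever above 0.06 rad and linear speed of housing below 0.01 m/s and value of joint jaw_travel above 0.008 m); the robot touches nothing.
It fails at once if the jaw crushes the housing (more than 90 N) (contact force between jaw and housing above 90 N).
It fails at once if the jaw is wound open by more than 4 mm (value of joint jaw_travel below -0.004 m).
It fails at once if the housing is lifted or tipped (angle between housing's own z axis and vertical above 0.3 rad).
It fails at once if a bystander is disturbed (moved more than 30 mm) (distance of any of collar, spanner, screwdriver, oil, hammer, nut_pot, pulley from where it was at the start of the episode above 0.03 m).
It also fails if it takes over 64 s, if anything falls off the work surface, if the arm or the gripper's body presses on something with over 40 N, if the wrist force passes 120 N, or if a joint passes its speed limit or range.

## Working session

There is one attempt and no reset: what is moved stays moved. The work goes in short steps, Python scripts to look and compute and a tool call to move; the robot and the scene stay as the last step left them, time stands still between calls to the robot, and variables do not carry over. Pictures are saved under pics/ and viewed, at most 10 in all, crops included, and the job is handed in when it is done.

Besides the shell and the picture viewer there is one more tool, called after ">>>" as name(argument=value, ...), one argument or row to a line, values as JSON. drive_tool: Moves the arm, as the interface text tells. Its arguments: {"type":"object","properties":{"increments":{"type":"array","items":{"type":"array"}},"newtons":{"type":"number"}},"required":["increments"]}

```bash
mkdir -p pics
python3 - <<'E'
from workcell import robot, eyes, job
import cv2
s=robot.sense(); print({k:s[k] for k in('time','tcp_pos','tool_rot','ft_force','gripper_width')})
for c in('top','side'):
    r=eyes.read_camera(c); cv2.imwrite(f'pics/{c}0.png',r['image']); print(c,r['eye'])
    for n in('lever_tip','handle_axis','handle_grip','jaw','backstop','housing','collar','oil','nut_pot','pulley','hammer','screwdriver','spanner'):
        l=eyes.place_of(c,n); print(n,[(x['location'].round(3) if hasattr(x['location'],'round') else x['location'],round(x['confidence'],2)) for x in l[:2]])
E
```

```text
{'time': 0.0, 'tcp_pos': array([0.15594015, 0.50103769, 0.23073895]), 'tool_rot': array([-4.72142154e-01, -3.10545566e+00,  1.87869768e-03]), 'ft_force': array([ 0.83902416,  0.13895957, -0.43651088]), 'gripper_width': 1.0009220328194357}
top [0.47062128 0.00168346 1.28382328]
lever_tip [([0.4525, -0.4256, -0.0005], 0.47)]
handle_axis [([0.6146, -0.0549, 0.0896], 0.83)]
handle_grip [([0.476, 0.0442, 0.0849], 0.82)]
jaw [([0.6994, -0.0638, -0.0003], 0.44)]
backstop [([0.7621, -0.0686, -0.0035], 0.87)]
housing [([0.7296, -0.0653, 0.0205], 0.95)]
collar [([0.7085, 0.0143, 0.0203], 0.43), ([0.7596, -0.0723, -0.0024], 0.33)]
oil [([0.5865, -0.4459, 0.0011], 0.74)]
nut_pot [([0.4526, -0.4256, -0.0012], 0.96)]
pulley [([0.698, -0.0643, 0.0024], 0.66), ([0.4437, 0.4312, 0.0009], 0.61)]
hammer [([0.6545, 0.4558, 0.0026], 0.82)]
screwdriver [([0.4455, 0.431, -0.0006], 0.15)]
spanner [([0.3146, -0.2593, 0.0036], 0.66)]
side [0.4762495  0.89629009 0.86529089]
lever_tip [([0.5403, -0.009, 0.1165], 0.57)]
handle_axis [([0.6231, -0.0534, 0.085], 0.56)]
handle_grip [([0.4761, 0.0439, 0.0902], 0.75)]
jaw [([0.6968, -0.0599, -0.0013], 0.49), ([0.7164, 0.0117, 0.0155], 0.32)]
backstop [([0.7638, -0.0703, 0.0021], 0.91), ([0.309, 0.375, -0.0], 0.28)]
housing [([0.7303, -0.0642, 0.0177], 0.82), ([0.6571, 0.4551, 0.001], 0.33)]
collar [([0.7155, 0.0139, 0.0196], 0.44)]
oil [([0.5874, -0.4469, 0.0005], 0.96)]
nut_pot [([0.4468, -0.4236, -0.0005], 0.69)]
pulley [([0.452, 0.4306, -0.0032], 0.6)]
hammer [([0.6562, 0.4588, 0.0042], 0.62)]
screwdriver [([0.4748, 0.0434, 0.0868], 0.65), ([0.3079, 0.3784, -0.001], 0.56)]
spanner [([0.3142, -0.2629, -0.0022], 0.72)]
```

Run:
```python
import cv2
a=cv2.imread('pics/top0.png');b=cv2.imread('pics/side0.png')
cv2.imwrite('pics/top0s.png',cv2.resize(a[60:340,100:420] if 0 else a,(800,600)));cv2.imwrite('pics/side0s.png',cv2.resize(b,(800,600)))
```

```text
(no output)
```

View pics/top0s.png

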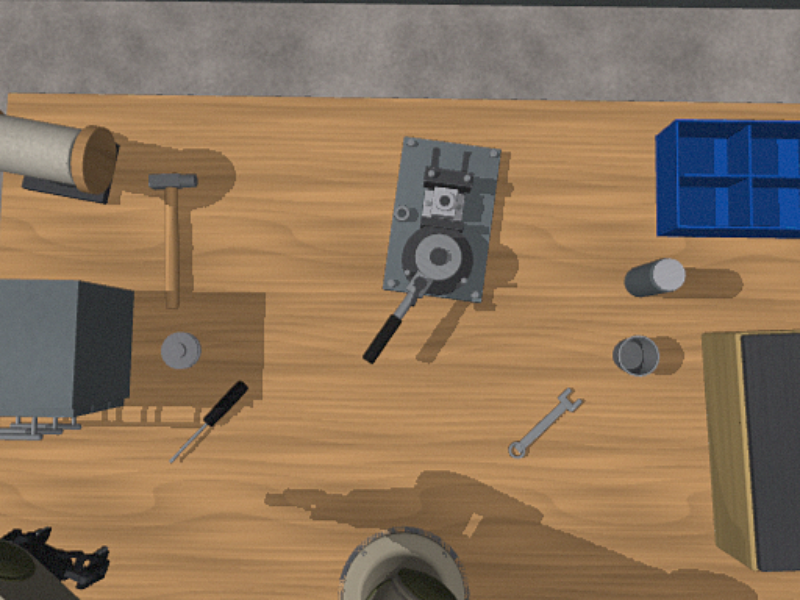

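View pics/side0s.png

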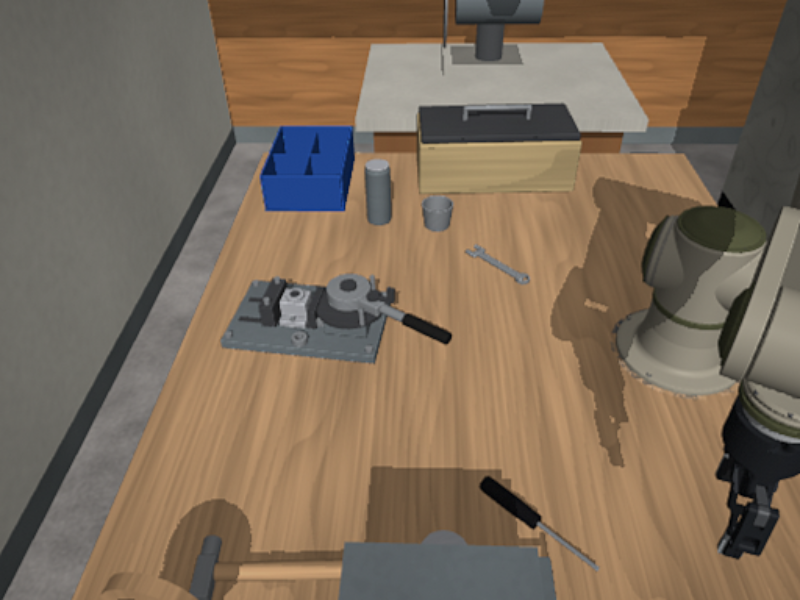

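Top view: the head is at about (438,257) px, the handle points lower-left to the grip at (382,338), and the tab is near (422,285). In the side view the tab shows at about (388,295). The measured points agree with the stated geometry: axis to grip is about 174 mm, and the tab sits on the counter-clockwise side. I'll hover beside the tab and look with the wrist camera.

>>> drive_tool(
  increments=[
    [[-2.8,-2.26,0],0,0],
    [[-2.8,-2.26,0],0,0],
    [[-2.8,-2.26,0],0,0],
    [[-2.8,-2.26,0],0,0],
    [[-2.8,-2.26,0],0,0],
    [[-2.8,-2.26,0],0,0],
    [[-2.8,-2.26,0],0,0],
    [[-2.8,-2.26,0],0,0],
    [[-2.8,-2.26,0],0,0],
    [[-2.8,-2.26,0],0,0],
    [[-2.8,-2.26,0],0,0],
    [[-2.8,-2.26,0],0,0],
    [[-2.8,-2.26,0],0,0],
    [[-2.8,-2.26,0],0,0],
    [[-2.8,-2.26,0],0,0],
    [[-2.8,-2.26,0],0,0],
    [[-2.8,-2.26,0],0,0],
    [[-2.8,-2.26,0],0.148,0],
    [[0,0,0],0.149,0],
    [[0,0,0],0,0],
  ],
)

```text
time: 3.4
tcp_pos: [0.5165, -0.0376, 0.231]
tool_rot: [-0.93, -3.0, -0.0]
ft_force: [0.1, -0.8, 0.0]
gripper_width: -0.001
grip_force: 0.0
```

```bash
cat > h.py <<'E'
from workcell import robot, eyes, job
import numpy as np, cv2
from scipy.spatial.transform import Rotation as R
AX=np.array([0.619,-0.054])
def look(cams=('wrist','top','side'),names=('lever_tip','handle_axis','handle_grip')):
    s=robot.sense(); Rm=R.from_rotvec(s['tool_rot']).as_matrix()
    print('t',round(s['time'],2),'tcp',s['tcp_pos'].round(4),'toolx deg',np.degrees(np.arctan2(Rm[1,0],Rm[0,0])).round(1),'tilt',Rm[2,2].round(4),'F',s['ft_force'].round(1),'q',np.round(s['joint_positions'],2))
    for c in cams:
        r=eyes.read_camera(c); cv2.imwrite(f"pics/{c}_{s['time']:.2f}.png",r['image'])
        if c=='wrist': print(np.round(r['tool_from_camera'],3).tolist())
        for n in names:
            for x in eyes.place_of(c,n)[:2]: print(c,n,np.round(x['location'],4),round(x['confidence'],2))
    return s
def totool(d):
    Rm=R.from_rotvec(robot.sense()['tool_rot']).as_matrix(); return (Rm.T@np.array(d)*100).round(2)
E
python3 - <<'E'
from h import *
look()
E
ls pics
```

```text
t 3.4 tcp [ 0.5165 -0.0376  0.231 ] toolx deg 145.5 tilt -1.0 F [ 0.1 -0.8  0. ] q [-0.3   0.3   1.52  0.    1.33 -1.27]
[[0.001, -0.956, -0.294, 0.075], [1.0, 0.001, -0.0, 0.0], [0.0, -0.294, 0.956, -0.143], [0.0, 0.0, 0.0, 1.0]]
wrist lever_tip [ 0.5399 -0.0119  0.1198] 0.63
wrist handle_axis [ 0.6234 -0.0523  0.0898] 0.6
wrist handle_grip [0.4758 0.0423 0.0889] 0.61
top handle_axis [ 0.6176 -0.0568  0.089 ] 0.68
top handle_grip [0.4792 0.0443 0.085 ] 0.85
side lever_tip [ 0.5387 -0.0079  0.1169] 0.59
side handle_axis [ 0.6207 -0.0545  0.0853] 0.55
side handle_grip [0.473  0.0424 0.0901] 0.67
side handle_grip [ 0.5899 -0.4489 -0.0013] 0.37
side0.png
side0s.png
side_3.40.png
top0.png
top0s.png
top_3.40.png
wrist_3.40.png
```

View pics/wrist_3.40.png

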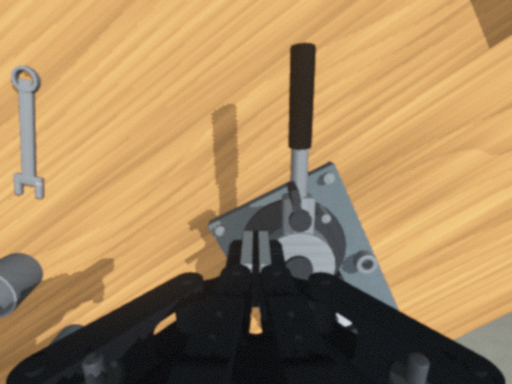

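Wrist view: the handle runs straight up the image at u≈300, the tab sits left of it at (292,193), and the fingertips are at (256,235). The tab lies about 35 mm along tool +y, so I'll descend and start pushing.

>>> drive_tool(
  increments=[
    [[-0.2,0,3],0,0],
    [[0,0,3],0,0],
    [[0,0,3],0,0],
    [[0,0,2],0,0],
    [[0,0,0.8],0,0],
    [[0,0,0],0,0],
    [[0,0.5,0],0,0],
    [[0,0.5,0],0,0],
    [[0,0.4,0],0,0],
    [[0,0.3,0],0,0],
    [[0,0.3,0],0,0],
    [[0,0.2,0],0,0],
    [[0,0.2,0],0,0],
    [[0,0,0],0,0],
  ],
)

```text
time: 5.4
tcp_pos: [0.5316, -0.0181, 0.1132]
tool_rot: [-0.926, -3.002, -0.0]
ft_force: [-0.9, -0.4, 0.6]
gripper_width: -0.001
grip_force: 0.3
```

Run:
```python
from h import *
look()
```

```text
t 5.4 tcp [ 0.5316 -0.0181  0.1132] toolx deg 145.7 tilt -1.0 F [-0.9 -0.4  0.6] q [-0.25  0.45  1.63  0.    1.06 -1.23]
[[0.001, -0.956, -0.294, 0.075], [1.0, 0.001, -0.0, 0.0], [0.0, -0.294, 0.956, -0.143], [0.0, 0.0, 0.0, 1.0]]
wrist lever_tip [ 0.5417 -0.0061  0.1188] 0.73
wrist handle_grip [0.4823 0.0495 0.0914] 0.62
top handle_axis [ 0.6178 -0.0569  0.0906] 0.96
top handle_axis [0.3131 0.3783 0.0009] 0.69
top handle_grip [0.4795 0.0535 0.0856] 0.83
side lever_tip [ 0.5438 -0.0039  0.1178] 0.7
side lever_tip [0.4815 0.0535 0.0876] 0.34
side handle_axis [ 0.6212 -0.0549  0.0862] 0.61
side handle_grip [0.4802 0.0522 0.0872] 0.79
```

>>> drive_tool(
  increments=[
    [[0,0.2,0],0,0],
    [[0,0.2,0],0,0],
    [[0,0.2,0],0,0],
    [[0,0,0],0,0],
  ],
)

```text
time: 6.4
tcp_pos: [0.5351, -0.013, 0.1132]
tool_rot: [0.926, 3.002, 0.0]
ft_force: [0.5, -0.2, -0.5]
gripper_width: 0.002
grip_force: 0.2
```

Run:
```python
from h import *
look()
```

```text
t 6.4 tcp [ 0.5351 -0.013   0.1132] toolx deg 145.7 tilt -1.0 F [ 0.5 -0.2 -0.5] q [-0.24  0.46  1.62  0.    1.07 -1.22]
[[0.001, -0.956, -0.294, 0.075], [1.0, 0.001, -0.0, 0.0], [0.0, -0.294, 0.956, -0.143], [0.0, 0.0, 0.0, 1.0]]
wrist lever_tip [0.5431 0.0006 0.1196] 0.71
wrist handle_grip [0.4845 0.0585 0.0916] 0.82
top lever_tip [ 0.698  -0.0646  0.0019] 0.68
top handle_axis [ 0.6193 -0.0528  0.0877] 0.67
top handle_grip [0.4898 0.0598 0.0836] 0.76
side lever_tip [5.464e-01 3.000e-04 1.195e-01] 0.6
side handle_axis [ 0.6219 -0.0532  0.0866] 0.88
side handle_grip [0.4829 0.0603 0.0897] 0.71
```

>>> drive_tool(
  increments=[
    [[0,0.2,0],0,0],
    [[0,0.2,0],0,0],
    [[0,0.2,0],0,0],
    [[0,0,0],0,0],
  ],
)

```text
time: 7.4
tcp_pos: [0.5385, -0.008, 0.1133]
tool_rot: [0.926, 3.002, 0.0]
ft_force: [0.4, 1.3, 0.4]
gripper_width: -0.003
grip_force: 0.1
```

Run:
```python
from h import *
look()
```

```text
t 7.4 tcp [ 0.5385 -0.008   0.1133] toolx deg 145.7 tilt -1.0 F [0.4 1.3 0.4] q [-0.23  0.46  1.61  0.    1.07 -1.21]
[[0.001, -0.956, -0.294, 0.075], [1.0, 0.001, -0.0, 0.0], [0.0, -0.294, 0.956, -0.143], [0.0, 0.0, 0.0, 1.0]]
wrist lever_tip [0.5494 0.005  0.1203] 0.65
wrist handle_axis [ 0.6189 -0.0518  0.088 ] 0.67
wrist handle_grip [0.49   0.061  0.0882] 0.89
top handle_axis [ 0.6169 -0.0557  0.0879] 0.58
top handle_grip [0.492  0.0631 0.0875] 0.87
side handle_axis [ 0.6234 -0.0531  0.0855] 0.7
side handle_grip [0.491  0.0651 0.0866] 0.78
side handle_grip [0.7152 0.0114 0.0191] 0.58
```

>>> drive_tool(
  increments=[
    [[0,0.2,0],0,0],
    [[0,0.2,0],0,0],
    [[0,0.2,0],0,0],
    [[0,0.1,0],0,0],
    [[0,0,0],0,0],
  ],
)

```text
time: 8.5
tcp_pos: [0.5424, -0.0024, 0.1133]
tool_rot: [0.926, 3.002, 0.0]
ft_force: [0.2, 0.0, 0.2]
gripper_width: -0.0
grip_force: 0.3
```

Run:
```python
from h import *
look()
```

```text
t 8.5 tcp [ 0.5424 -0.0024  0.1133] toolx deg 145.7 tilt -1.0 F [0.2 0.  0.2] q [-0.22  0.47  1.6   0.    1.07 -1.19]
[[0.001, -0.956, -0.294, 0.075], [1.0, 0.001, -0.0, 0.0], [0.0, -0.294, 0.956, -0.143], [0.0, 0.0, 0.0, 1.0]]
wrist lever_tip [0.5517 0.011  0.1188] 0.7
wrist handle_axis [ 0.622  -0.0511  0.0894] 0.71
wrist handle_grip [0.4995 0.0708 0.0922] 0.94
top handle_axis [ 0.6165 -0.0545  0.0894] 0.71
top handle_grip [0.5021 0.0734 0.0838] 0.77
side lever_tip [0.5533 0.0139 0.1209] 0.68
side handle_axis [ 0.6235 -0.0512  0.0849] 0.79
side handle_axis [ 0.6962 -0.0633 -0.0009] 0.46
side handle_grip [0.499  0.0749 0.0882] 0.62
```

>>> drive_tool(
  increments=[
    [[0,0.2,0],0,0],
    [[0,0.2,0],0,0],
    [[0,0.2,0],0,0],
    [[0,0.1,0],0,0],
    [[0,0,0],0,0],
  ],
)

```text
time: 9.6
tcp_pos: [0.5463, 0.0035, 0.1133]
tool_rot: [0.926, 3.002, 0.0]
ft_force: [0.4, 0.5, 0.4]
gripper_width: -0.002
grip_force: 0.0
```

Run:
```python
from h import *
look()
```

```text
t 9.6 tcp [0.5463 0.0035 0.1133] toolx deg 145.7 tilt -1.0 F [0.4 0.5 0.4] q [-0.21  0.48  1.59  0.    1.08 -1.18]
[[0.001, -0.956, -0.294, 0.075], [1.0, 0.001, -0.0, 0.0], [0.0, -0.294, 0.956, -0.143], [0.0, 0.0, 0.0, 1.0]]
wrist lever_tip [0.5591 0.0176 0.1168] 0.79
wrist handle_axis [ 0.6207 -0.0552  0.0893] 0.92
wrist handle_grip [0.4988 0.0721 0.0909] 0.65
top handle_axis [ 0.6155 -0.0578  0.09  ] 0.73
top handle_grip [0.4987 0.0753 0.0882] 0.61
side lever_tip [0.5584 0.0199 0.1179] 0.5
side lever_tip [ 0.3097  0.3753 -0.0009] 0.37
side handle_axis [ 0.6261 -0.0537  0.0864] 0.93
side handle_axis [ 0.4491  0.4306 -0.0022] 0.38
side handle_grip [0.4988 0.0727 0.0898] 0.74
side handle_grip [ 0.449   0.4305 -0.003 ] 0.68
```

Run:
```python
import cv2
a=cv2.imread('pics/wrist_9.60.png')[60:300,180:420]; cv2.imwrite('pics/c1.png',cv2.resize(a,(600,600),interpolation=cv2.INTER_CUBIC))
```

```text
(no output)
```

View pics/c1.png

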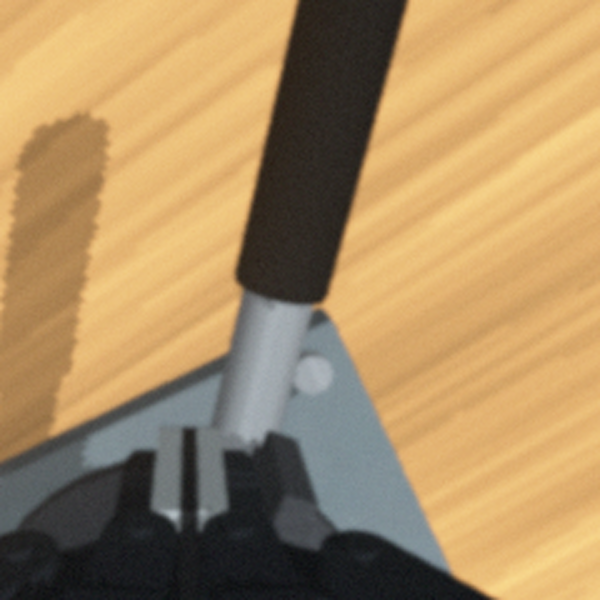

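The tab now stands right of the handle line at (290,470) in the crop, with a gap to the fingers, so the lever has flipped. The handle is at its forward stop (about 133.6°). Next I'll retreat and straddle the grip.

>>> drive_tool(
  increments=[
    [[0,-0.8,0],0,0],
    [[0,-0.7,-1],0,0],
    [[0,0,-3],0,0],
    [[0,0,-3],0,4.5],
    [[0,0,-3],0,4.5],
    [[2.6,1.5,0],0,4.5],
    [[2.6,1.5,0],0,4.5],
    [[2.6,1.5,0],0,4.5],
    [[0,0,0],0.1,4.5],
    [[0,0,0],0.11,4.5],
    [[0,0,0],0,4.5],
    [[0,0,0],0,4.5],
  ],
)

```text
time: 11.4
tcp_pos: [0.4986, 0.0716, 0.2137]
tool_rot: [1.232, 2.889, 0.0]
ft_force: [0.5, 0.0, -0.1]
gripper_width: 0.53
grip_force: 0.0
```

```bash
python3 - <<'E'
from h import *
look(names=('lever_tip','handle_axis','handle_grip','jaw'))
E
cp pics/wrist_1*.png pics/w2.png; ls pics
```

```text
t 11.4 tcp [0.4986 0.0716 0.2137] toolx deg 133.8 tilt -1.0 F [ 0.5  0.  -0.1] q [-0.09  0.28  1.59 -0.    1.27 -0.85]
[[0.001, -0.956, -0.294, 0.075], [1.0, 0.001, -0.0, 0.0], [0.001, -0.294, 0.956, -0.143], [0.0, 0.0, 0.0, 1.0]]
wrist lever_tip [0.561  0.0165 0.119 ] 0.84
wrist lever_tip [0.4963 0.0742 0.0862] 0.17
wrist handle_axis [ 0.621  -0.0563  0.0899] 0.76
wrist handle_grip [0.5033 0.0703 0.0891] 0.86
top handle_axis [ 0.6175 -0.0527  0.0909] 0.95
top handle_grip [ 0.7628 -0.0684 -0.0008] 0.35
top jaw [ 6.991e-01 -6.210e-02 -5.000e-04] 0.56
side lever_tip [0.5583 0.0159 0.1193] 0.44
side handle_axis [ 0.6227 -0.0536  0.0852] 0.76
side handle_grip [0.4993 0.0743 0.0876] 0.88
side jaw [ 0.6965 -0.0611 -0.0012] 0.56
c1.png
side0.png
side0s.png
side_11.40.png
side_3.40.png
side_5.40.png
side_6.40.png
side_7.40.png
side_8.50.png
side_9.60.png
top0.png
top0s.png
top_11.40.png
top_3.40.png
top_5.40.png
top_6.40.png
top_7.40.png
top_8.50.png
top_9.60.png
w2.png
wrist_11.40.png
wrist_3.40.png
wrist_5.40.png
wrist_6.40.png
wrist_7.40.png
wrist_8.50.png
wrist_9.60.png
```

View pics/w2.png

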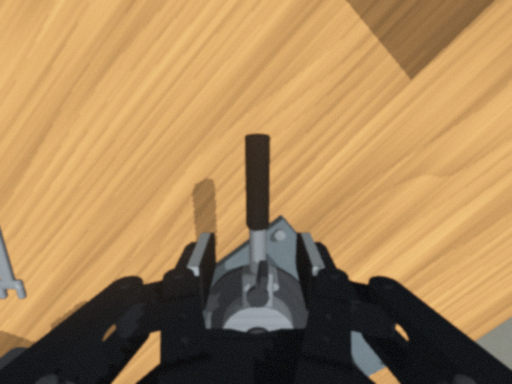

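The wrist view shows the grip centred between the fingers (u≈257) and the tab at (262,270) on the tightening side. The jaw hasn't moved. I'll descend and swing back.

>>> drive_tool(
  increments=[
    [[0,0,3.5],0,4.5],
    [[0,0,3.5],0,4.5],
    [[0,0,3.5],0,4.5],
    [[0,0,2.5],0,4.5],
    [[0,0,1],0,4.5],
    [[0,0,0],0,4.5],
    [[-0.02,-0.7,0],-0.04,4.5],
    [[-0.06,-1.4,0],-0.08,4.5],
    [[-0.06,-1.4,0],-0.08,4.5],
    [[-0.06,-1.4,0],-0.08,4.5],
    [[0,0,0],0,4.5],
  ],
)

```text
time: 13.25
tcp_pos: [0.469, 0.0327, 0.0748]
tool_rot: [0.821, 3.03, 0.0]
ft_force: [0.4, -0.1, 0.0]
gripper_width: 0.528
grip_force: 0.0
```

Run:
```python
from h import *
look(('top','side'),names=('lever_tip','handle_axis','handle_grip','jaw'))
```

```text
t 13.25 tcp [0.469  0.0327 0.0748] toolx deg 149.7 tilt -1.0 F [ 0.4 -0.1  0. ] q [-0.18  0.39  1.85 -0.    0.9  -1.22]
top lever_tip [0.5426 0.0032 0.1161] 0.64
top handle_axis [ 0.6152 -0.0548  0.0899] 0.85
top jaw [ 6.984e-01 -6.030e-02  1.000e-04] 0.54
side handle_axis [ 0.6215 -0.0539  0.0868] 0.79
side handle_axis [ 0.3117 -0.2653 -0.0009] 0.24
side handle_grip [0.4734 0.041  0.0879] 0.76
side jaw [ 0.6954 -0.0621 -0.001 ] 0.7
```

>>> drive_tool(
  increments=[
    [[-0.06,-1.4,0],-0.08,4.5],
    [[-0.06,-1.4,0],-0.08,4.5],
    [[-0.06,-1.4,0],-0.08,4.5],
    [[-0.06,-1.4,0],-0.08,4.5],
    [[-0.06,-1.4,0],-0.08,4.5],
    [[-0.06,-1.4,0],-0.08,4.5],
    [[-0.06,-1.4,0],-0.08,4.5],
    [[-0.06,-1.4,0],-0.08,4.5],
    [[-0.06,-1.4,0],-0.08,4.5],
    [[-0.06,-1.4,0],-0.08,4.5],
    [[-0.06,-1.4,0],-0.08,4.5],
    [[0,0,0],0,4.5],
    [[0,0,0],0,4.5],
  ],
)

```text
time: 15.05
tcp_pos: [0.4555, -0.1149, 0.0731]
tool_rot: [0.545, -3.094, -0.001]
ft_force: [0.3, 0.6, 0.6]
gripper_width: 0.524
grip_force: 0.0
```

Run:
```python
from h import *
look(('top','side'),names=('lever_tip','handle_axis','handle_grip','jaw','housing'))
```

```text
t 15.05 tcp [ 0.4555 -0.1149  0.0731] toolx deg -160.0 tilt -1.0 F [0.3 0.6 0.6] q [-0.5   0.39  1.85  0.    0.9  -2.42]
top handle_axis [ 0.6165 -0.055   0.0897] 0.81
top jaw [ 0.6988 -0.0665  0.0016] 0.62
top housing [ 0.7293 -0.0631  0.0214] 0.83
side lever_tip [ 0.5319 -0.0745  0.1199] 0.55
side handle_axis [ 0.6197 -0.0557  0.0833] 0.62
side handle_grip [ 0.4531 -0.1083  0.0911] 0.71
side handle_grip [ 0.3138 -0.2635 -0.0039] 0.55
side jaw [ 0.6946 -0.0627 -0.0031] 0.46
```

The handle is now at about 0.23 rad, the lever is still on the tightening side, and the jaw hasn't moved. I expect about 14 mm of closing. Swinging forward, coarse first.

>>> drive_tool(
  increments=[
    [[-0.06,1.4,0],0.08,4.5],
    [[-0.06,1.4,0],0.08,4.5],
    [[-0.06,1.4,0],0.08,4.5],
    [[-0.06,1.4,0],0.08,4.5],
    [[-0.06,1.4,0],0.08,4.5],
    [[-0.03,1.05,0],0.06,4.5],
    [[-0.01,0.7,0],0.04,4.5],
  ],
)

```text
time: 16.35
tcp_pos: [0.4464, -0.0288, 0.0732]
tool_rot: [-0.236, -3.131, 0.002]
ft_force: [-4.1, -5.3, 1.2]
gripper_width: 0.528
grip_force: 2.8
```

Run:
```python
from h import *
s=look(('top','side'),names=('lever_tip','handle_axis','handle_grip','jaw','housing'))
```

```text
t 16.35 tcp [ 0.4464 -0.0288  0.0732] toolx deg 171.4 tilt -1.0 F [-4.1 -5.3  1.2] q [-0.33  0.35  1.91 -0.    0.88 -1.75]
top lever_tip [ 0.5313 -0.0354  0.1137] 0.43
top handle_axis [ 0.6178 -0.0544  0.0884] 0.75
top handle_axis [0.7082 0.01   0.0211] 0.54
top housing [ 0.7342 -0.0646  0.0198] 0.64
side lever_tip [ 0.53   -0.0366  0.1209] 0.66
side handle_axis [ 0.6207 -0.0535  0.085 ] 0.97
side handle_grip [ 0.4453 -0.0392  0.0885] 0.76
side jaw [ 0.7048 -0.0634 -0.0017] 0.78
side housing [ 0.7325 -0.0639  0.0171] 0.94
```

>>> drive_tool(
  increments=[
    [[-0.01,0.7,0],0.04,4.5],
    [[-0.01,0.7,0],0.04,4.5],
    [[-0.01,0.5,0],0.03,4.5],
    [[0,0,0],0,4.5],
  ],
)

```text
time: 17.35
tcp_pos: [0.4507, -0.0101, 0.0732]
tool_rot: [-0.405, -3.115, -0.0]
ft_force: [-2.9, -2.8, -0.3]
gripper_width: 0.523
grip_force: 1.8
```

Run:
```python
from h import *
s=look(('top','side'),names=('lever_tip','handle_grip','jaw','housing'))
```

```text
t 17.35 tcp [ 0.4507 -0.0101  0.0732] toolx deg 165.2 tilt -1.0 F [-2.9 -2.8 -0.3] q [-0.28  0.36  1.9  -0.    0.88 -1.6 ]
top lever_tip [ 0.5342 -0.0224  0.1163] 0.54
top jaw [ 0.7092 -0.068  -0.0011] 0.67
top jaw [ 0.5335 -0.0266  0.1178] 0.61
side lever_tip [ 0.5314 -0.0264  0.1183] 0.51
side handle_grip [ 0.4484 -0.018   0.0889] 0.69
side handle_grip [ 0.7069 -0.0623 -0.0027] 0.54
side jaw [ 0.7088 -0.0625 -0.0026] 0.59
side housing [ 0.7364 -0.0658  0.0206] 0.9
side housing [ 0.4473 -0.0215  0.0869] 0.58
```

>>> drive_tool(
  increments=[
    [[0,0.2,0],0.011,4.5],
    [[0,0.2,0],0.011,4.5],
    [[0,0.2,0],0.011,4.5],
  ],
)

```text
time: 18.15
tcp_pos: [0.4522, -0.0047, 0.0732]
tool_rot: [-0.457, -3.108, 0.001]
ft_force: [-4.9, -4.9, -0.5]
gripper_width: 0.531
grip_force: 2.8
```

>>> drive_tool(
  increments=[
    [[0,0.2,0],0.011,4.5],
    [[0,0.2,0],0.011,4.5],
  ],
)

```text
time: 18.35
tcp_pos: [0.4533, -0.0009, 0.0732]
tool_rot: [-0.491, -3.102, 0.001]
ft_force: [-4.8, -3.8, 0.3]
gripper_width: 0.526
grip_force: 2.8
```

Run:
```python
from h import *
s=look(('side','top'),names=('handle_grip','jaw','housing'))
```

```text
t 18.35 tcp [ 0.4533 -0.0009  0.0732] toolx deg 162.0 tilt -1.0 F [-4.8 -3.8  0.3] q [-0.26  0.36  1.9  -0.    0.88 -1.52]
side handle_grip [ 0.4528 -0.0106  0.0893] 0.78
side handle_grip [ 0.3138 -0.2612 -0.0026] 0.21
side jaw [ 0.7089 -0.0618 -0.001 ] 0.61
side housing [ 0.7365 -0.0669  0.016 ] 0.58
top handle_grip [0.6536 0.4542 0.0017] 0.35
top jaw [ 0.7096 -0.0674 -0.0008] 0.7
top housing [ 0.7361 -0.0646  0.0212] 0.6
```

>>> drive_tool(
  increments=[
    [[0,0.2,0],0.011,4.5],
    [[0,0.2,0],0.011,4.5],
    [[0,0,0],0,4.5],
  ],
)

```text
time: 19.05
tcp_pos: [0.4546, 0.003, 0.0732]
tool_rot: [-0.525, -3.097, 0.001]
ft_force: [-4.7, -3.6, -1.0]
gripper_width: 0.527
grip_force: 2.7
```

>>> drive_tool(
  increments=[
    [[0,0.2,0],0.011,4.5],
    [[0,0.2,0],0.011,4.5],
    [[0,0,0],0,4.5],
  ],
)

```text
time: 19.35
tcp_pos: [0.4557, 0.0066, 0.0731]
tool_rot: [-0.558, -3.09, 0.001]
ft_force: [-5.5, -5.9, -0.6]
gripper_width: 0.524
grip_force: 3.7
```

>>> drive_tool(
  increments=[
    [[0,0.15,0],0.008,4.5],
    [[0,0,0],0,4.5],
  ],
)

```text
time: 19.55
tcp_pos: [0.4562, 0.0078, 0.0732]
tool_rot: [-0.571, -3.088, 0.002]
ft_force: [-6.2, -7.3, 0.9]
gripper_width: 0.525
grip_force: 4.2
```

>>> drive_tool(
  increments=[
    [[0,0.15,0],0.008,4.5],
    [[0,0,0],0,4.5],
  ],
)

```text
time: 19.75
tcp_pos: [0.4567, 0.0091, 0.0731]
tool_rot: [-0.583, -3.085, 0.002]
ft_force: [-6.6, -7.1, 0.6]
gripper_width: 0.528
grip_force: 4.5
```

>>> drive_tool(
  increments=[
    [[0,0.12,0],0.007,4.5],
    [[0,0,0],0,4.5],
    [[0,0,0],0,4.5],
  ],
)

```text
time: 20.05
tcp_pos: [0.4571, 0.0102, 0.0731]
tool_rot: [-0.593, -3.083, 0.002]
ft_force: [-6.5, -8.3, 0.3]
gripper_width: 0.528
grip_force: 4.9
```

Run:
```python
from h import *
s=look(('side','top'),names=('lever_tip','handle_grip','jaw','housing'))
Rm=R.from_rotvec(robot.sense()['tool_rot']).as_matrix(); print((Rm.T@robot.sense()['ft_force']).round(1))
```

```text
t 20.05 tcp [0.4571 0.0102 0.0731] toolx deg 158.2 tilt -1.0 F [-6.5 -8.3  0.3] q [-0.23  0.37  1.88 -0.    0.89 -1.42]
side lever_tip [ 0.538  -0.0158  0.1175] 0.51
side handle_grip [0.4539 0.0024 0.0877] 0.84
side jaw [ 0.7092 -0.0625 -0.0019] 0.56
side housing [ 0.7607 -0.0713 -0.0017] 0.67
side housing [ 0.7365 -0.0632  0.0204] 0.6
top lever_tip [ 0.5375 -0.0123  0.1169] 0.39
top handle_grip [ 0.7608 -0.0692  0.0011] 0.23
top jaw [ 0.7092 -0.064   0.0019] 0.79
top housing [ 0.7369 -0.0676  0.018 ] 0.92
[  3.7 -10.1  -1.1]
```

The square force is 10.1 N, well inside the snug band. I'll centre the fingers to let go, then lift straight up.

>>> drive_tool(
  increments=[
    [[0,-0.3,0],0,4.5],
    [[0,-0.4,0],0,4.5],
    [[0,-0.3,0],0,4.5],
    [[0,0,0],0,4.5],
    [[0,0,-2],0,4.5],
    [[0,0,-3],0,4.5],
    [[0,0,-4],0,4.5],
    [[0,0,-4],0,4.5],
    [[0,0,-4],0,4.5],
    [[0,0,0],0,4.5],
    [[0,0,0],0,4.5],
  ],
)

```text
time: 21.65
tcp_pos: [0.4544, 0.0017, 0.2436]
tool_rot: [0.594, 3.083, 0.001]
ft_force: [-0.4, 0.2, 0.2]
gripper_width: 0.527
grip_force: 0.0
```

Run:
```python
from h import *
s=look(names=('lever_tip','handle_grip','jaw','housing'))
a=cv2.imread(f"pics/wrist_{s['time']:.2f}.png"); cv2.imwrite('pics/end.png',a)
```

```text
t 21.65 tcp [0.4544 0.0017 0.2436] toolx deg 158.2 tilt -1.0 F [-0.4  0.2  0.2] q [-0.26  0.14  1.68  0.    1.32 -1.45]
[[0.001, -0.956, -0.294, 0.075], [1.0, 0.001, 0.0, 0.0], [0.0, -0.294, 0.956, -0.143], [0.0, 0.0, 0.0, 1.0]]
wrist lever_tip [ 0.5311 -0.0304  0.1185] 0.87
wrist lever_tip [ 0.316  -0.2611  0.0017] 0.19
wrist handle_grip [ 0.45   -0.024   0.0912] 0.61
top lever_tip [ 0.5333 -0.0268  0.1165] 0.55
top lever_tip [0.6523 0.4562 0.0026] 0.48
top handle_grip [ 0.3165 -0.2564 -0.0026] 0.51
top jaw [ 0.7121 -0.0653  0.0021] 0.63
top housing [ 0.7351 -0.0614  0.0183] 0.92
top housing [ 0.6191 -0.0546  0.0924] 0.41
side lever_tip [ 0.5293 -0.029   0.1169] 0.69
side handle_grip [ 0.4491 -0.0222  0.0883] 0.87
side jaw [ 0.7084 -0.0641 -0.0046] 0.79
side housing [ 0.7379 -0.0656  0.0196] 0.96
```

View pics/end.png

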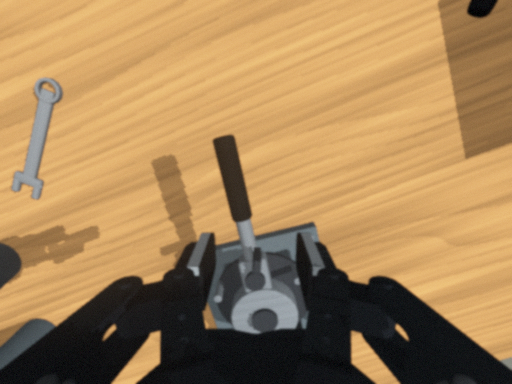

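The wrist view shows the handle free at (232,180) and clear of the fingers. The tab at (257,255) is still on the tightening side. The jaw stayed about 12–13 mm closed, with the housing against the back stop.

```bash
python3 -c "
from workcell import job
print(job.hand_in())"
```

```text
the job is handed in; nothing more can be done
None
```

The job is handed in, with no verdict returned: the lever is on the tightening side, the handle free-wheeled back with the jaw still, the housing was then clamped at about 10 N at the grip with the jaw about 12–13 mm closed, and the handle is released and the arm clear; after release I checked only the jaw position, not the clamping force.

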